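Sweep the pot shards off the plaster slab

TASK

Bits of broken fired pot would spoil the clay, so clear the plaster slab: with the fingertips, sweep all four shards across the slab and over its side edge into the steel scrap pan that stands against it. Only push them along: do not pinch, press down on or pick up any shard. Leave the two drying cups, the blue tub and the pan where they stand.

Things in the scene. Friction and masses are not known exactly. Their poses are not given: they have to be found in the camera images.
- slab: White plaster slab in a flush wooden frame, fixed on the bench: 300 mm along its x, 320 mm along its y, flat top 55 mm above the bench, no lip. Origin: centre of its underside; z up, x away from the robot (within 0.2 rad), y to the left. Shards lie at slab x -107 to -9 mm, y 45 to 85 mm left or right of the middle; the cups stand at the back, their axes at slab x 100 to 112 mm.
- pan: Loose shallow open steel scrap pan, 250 mm long (its x, along the slab's side edge) by 150 mm (its y), 42 mm high, walls and floor 3 mm, 0.8 kg. It stands on the bench, parallel to the slab, with its long wall 3 mm from the slab's left (+y) or right (-y) side edge, its middle 30 to 60 mm nearer the robot than the slab's, and its rim 13 mm lower than the slab's top, so that a shard pushed over that edge drops into it. Origin: centre of its underside.
- tub: Bystander: loose square blue plastic slip tub, 148 x 148 mm over the rim, 100 mm high, standing on the bench at the slab's other side edge, its rim 4 mm from the slab. Origin: centre of its underside.
- cup_a: Bystander: dark brown clay cup drying at the back of the slab, 66 mm across the rim, 55 mm high, foot 38 mm across, 160 g. Origin: centre of its foot, on the slab's top.
- cup_b: Bystander: lighter brown clay cup, same size, also at the back of the slab. Origin: centre of its foot, on the slab's top.
- shard_base_center (a point): Loose shard of fired pot to be swept: flat six-sided piece of a pot's base, blue-glazed top, 40 x 37 mm, 10 mm thick, 18 to 38 g, lying on the slab at any turn. This point is its middle, half-way up.
- shard_wall_center (a point): Loose shard of fired pot to be swept: curved piece of wall, green-glazed, lying like a roof tile, 45 x 31 mm, edges on the slab, crown 13 mm high, wall 9 mm thick, 18 to 38 g, lying on the slab at any turn. This point is its middle, half-way up.
- shard_foot_center (a point): Loose shard of fired pot to be swept: bare terracotta arc from a foot ring, 44 mm from tip to tip, 14 mm broad, 13 mm high, 18 to 38 g, lying on the slab at any turn. This point is its middle, half-way up.
- shard_rim_center (a point): Loose shard of fired pot to be swept: flat five-sided piece of a rim, ochre-glazed top, 42 x 28 mm, 11 mm thick, 18 to 38 g, lying on the slab at any turn. This point is its middle, half-way up.

How it is judged:
By the outcome, as a careful person would: the job done as asked, in the order asked, and still so for the second after the job is handed in, with the robot touching nothing.
It also fails if it takes over 72 s, if anything falls off the work surface, if the arm or the gripper's body presses on something with over 40 N, if the wrist force passes 120 N, or if a joint passes its speed limit or range.

ROBOT

A 6-joint arm with a two-finger parallel gripper is mounted at the origin on the work surface. World frame = base frame: x ahead of the robot, y to its left, z up, the work surface at z = 0. Lengths are in m, angles in rad, forces in N, time in s.
With the tool pointing down it reaches from about 0.375 to 0.925 m from the base axis. Payload 5.7 kg.
Tool frame: the origin (TCP) lies on the mounting face of the last link; the fingertips stand ahead of it and the grasp point (between the pads) lies 155 mm ahead of it (robot.tcp_to_tips is the z of the fingertips in the tool frame, in m); z points along the fingers, y is the line along which they close (so a half turn about z gives the same grasp; the last joint's range is limited). The gripper opens to 85 mm and grips with 20 to 120 N. Pads are 22 mm wide; open, the fingers measure 114 mm over their backs; the gripper's body (76 mm by 85 mm) begins 54 mm behind the grasp point. The pads swing forward as they close: fully open they stand 13 mm farther back than shut.
Start: joints at [1.078, 0.359, 1.51, -0, 1.272, -0.115], TCP at [0.221, 0.558, 0.405] pointing down, gripper open.
Joint ranges: [-2.97, 2.97], [-1.01, 2.36], [0.21, 2.38], [-0.96, 4.11], [0.2, 2.71], [-2.98, 2.98]. Speed limits (rad/s): [2.39, 2.39, 3.14, 3.14, 3.14, 3.14].

INTERFACE

Orientations are given as a unit quaternion [w, x, y, z].
In Python, from bench import robot, eyes gives the robot as it stands.
- The arm moves only by the shell command python3 -m creep 'ROWS'. ROWS is JSON, a list of rows, each an object with "hand": the gripper's target within -1 to 1 (fully open at 1, half-way at 0, shut at -1); "delta_pos": the shift along the tool's x, y, z in mm, a list of three; "delta_rot": the turn, a rotation vector about the tool's x, y, z in degrees, a list of three. A call has exactly 8 rows; each row shifts and turns the commanded pose from where the row before left it, along the tool's axes as they then stand; what a row does not reach is not made up. A row lasts 1/12 s, in which the tool goes at most 41.7 mm and 7.16 degrees, less where a joint would pass 70% of its speed; a pose out of reach is approached as far as the arm can. A call is refused whole if a number of a shift passes 41.7 or a number of a turn 7.16, either way. A call with a gripper value outside its range is refused whole. The fingers move at their own pace and stop on an object; the grip force is fixed at half the most. Time passes only in rows, so rows that do not move let the fingers close, or fill a call up. It gives the time, the measured TCP pose, the force, the opening and the grip force at its end, in the units of the state.
- robot.state(): the state, without advancing time (a new reading comes with each control period).
- eyes.get_image(name): name is "scene" or "side" or "wrist"; returns the picture (420x560x3 uint8, blue, green, red); there is no depth.
- eyes.camera_params(name): a dict with "fovy" (degrees; the focal length in pixels is half the picture's height over the tangent of half this angle, whatever the lens; pixels are square), "cx", "cy" (the principal point, pixels), "dist_coeffs" ([k1, k2, p1, p2, k3] as OpenCV has them; the pictures are not rectified), "view" (4x4, takes a point from world to camera coordinates). Camera axes: x right, y up, looking along -z (the intrinsics and any distortion apply to the point x, -y, -z); pixel columns grow to the right and rows downward; lengths in m; the calibration is good to about 2 mm. A picture is of the moment at which its call begins: read the wrist's pose just before it. camera_params takes no time and is no camera call; for the wrist camera it gives the pose at the moment of the call.
- robot.finish_job(): hands the job in; it is judged then, once.
The state is a dict: "time_s": time; "q": joint angles; "qd": joint speeds; "joint_efforts": joint torques, N m; "eef_pos": TCP position; "tool_rot": TCP orientation; "contact_force": force on the tool from outside, world axes, zero at the start; "torque": the same for the moment, N m; "finger_gap": finger opening in m; "grasp_force": force on a finger pad.
Only numpy, scipy, OpenCV 4.12 (cv2) and the standard library are available. Lean on these libraries where they do the work, as an engineer would, in place of code of your own. Each camera call takes 0.05 s, during which the arm holds its last target. There are 200 camera calls.

## Working session

There is one attempt and no reset: what is moved stays moved. The work goes in short steps, Python scripts to look and compute and a shell command to move; the robot and the scene stay as the last step left them, time stands still between calls to the robot, and variables do not carry over. Pictures are saved under pics/ and viewed, at most 13 in all, crops included, and the job is handed in when it is done.

```bash
ls; mkdir -p pics; python3 - <<'E'
from bench import robot, eyes
import cv2
s=robot.state();print(s['time_s'],s['eef_pos'],s['tool_rot'],s['finger_gap'],robot.tcp_to_tips)
for n in("scene","side","wrist"):
    p=eyes.camera_params(n);print(n,p)
    cv2.imwrite(f"pics/{n}0.png",eyes.get_image(n))
E
```

```text
pics
0.0 [0.22117451 0.55736055 0.40382431] [-2.78874780e-04  1.87780024e-01  9.82210652e-01 -9.05853983e-04] 0.08531583579659843 0.1734
scene {'fovy': 47.6448016193508, 'cx': 278.4259513201243, 'cy': 208.22234171723204, 'dist_coeffs': array([0.0441412, 0.       , 0.       , 0.       , 0.       ]), 'view': array([[-0.54115332,  0.84090882,  0.00504467,  0.29789528],
       [-0.70853988, -0.45918394,  0.53583706,  0.39220529],
       [ 0.45290653,  0.28639565,  0.84430634, -1.17504207],
       [ 0.        ,  0.        ,  0.        ,  1.        ]])}
side {'fovy': 49.75403652918632, 'cx': 274.3560822847049, 'cy': 198.08737283407595, 'dist_coeffs': array([-0.02038117,  0.        ,  0.        ,  0.        ,  0.        ]), 'view': array([[ 0.80918913, -0.58728399,  0.01762026, -0.48968066],
       [ 0.38099204,  0.54730755,  0.74518422, -0.28318241],
       [-0.44727846, -0.59628179,  0.66662584, -0.63630485],
       [ 0.        ,  0.        ,  0.        ,  1.        ]])}
wrist {'fovy': 61.42263891142412, 'cx': 279.75589269289253, 'cy': 219.27604688418432, 'dist_coeffs': array([-0.09084225,  0.        ,  0.        ,  0.        ,  0.        ]), 'view': array([[ 0.36854749,  0.929608  , -0.0013095 , -0.59842377],
       [-0.88110492,  0.34886845, -0.31928814,  0.04150839],
       [-0.29635597,  0.11882665,  0.94765678, -0.3808969 ],
       [ 0.        ,  0.        ,  0.        ,  1.        ]])}
```

View pics/scene0.png

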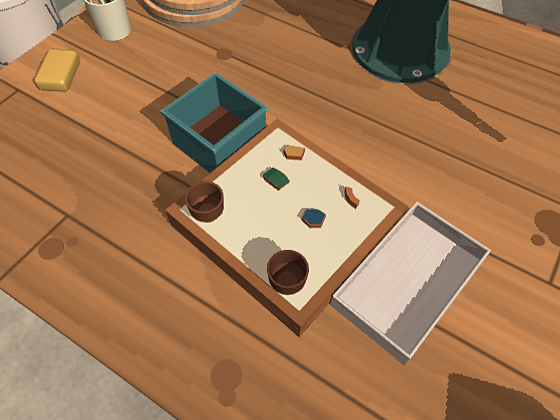

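View pics/side0.png

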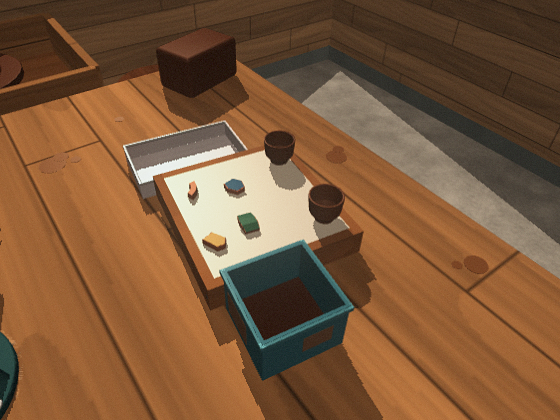

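The scene view shows the pan on the slab's +y side (~(410,285)) and the tub on the −y side (~(215,120)). Shards are at ochre (294,152), green (276,178), terracotta (351,197) and blue (314,217), and the cups are at (205,200) and (288,271). The side view agrees.

```bash
cat > h.py <<'E'
import numpy as np, cv2
from bench import robot, eyes
def K(p):
    f=210/np.tan(np.radians(p['fovy'])/2); return np.array([[f,0,p['cx']],[0,f,p['cy']],[0,0,1]])
def cast(p,uv,z):
    uv=np.asarray(uv,float).reshape(-1,1,2)
    n=cv2.undistortPoints(uv,K(p),p['dist_coeffs'])[:,0]
    R=p['view'][:3,:3];t=p['view'][:3,3]
    d=np.c_[n[:,0],-n[:,1],-np.ones(len(n))]@R; c=-R.T@t
    return (c+d*((z-c[2])/d[:,2])[:,None])[:,:2]
def plaster(im):
    hsv=cv2.cvtColor(im,cv2.COLOR_BGR2HSV)
    m=((hsv[...,2]>200)&(hsv[...,1]<70)&(hsv[...,1]>12)).astype(np.uint8)
    n,l,s,_=cv2.connectedComponentsWithStats(m); k=1+np.argmax(s[1:,4]); return (l==k).astype(np.uint8),hsv
E
python3 - <<'E'
from h import *
for n in("scene","side"):
    p=eyes.camera_params(n);im=cv2.imread(f"pics/{n}0.png");m,hsv=plaster(im)
    print(n,hsv[170,300] if n=="scene" else hsv[200,200],m.sum())
    cs,_=cv2.findContours(m,cv2.RETR_EXTERNAL,cv2.CHAIN_APPROX_NONE)
    c=cs[0]; h=cv2.convexHull(c); a=cv2.approxPolyDP(h,6,True)[:,0]
    print(np.c_[a,cast(p,a,.055).round(4)])
    hm=cv2.fillPoly(np.zeros_like(m),[h],1)
    hole=((hm==1)&(m==0)).astype(np.uint8)
    sat=((hsv[...,1]>75)).astype(np.uint8)&hole
    k,l,s,ce=cv2.connectedComponentsWithStats(cv2.morphologyEx(sat,cv2.MORPH_OPEN,np.ones((3,3))))
    for i in range(1,k):
        if s[i,4]>60: print(s[i,4],ce[i].round(1),cast(p,ce[i],.061).round(4), hsv[l==i].mean(0).round())
E
```

```text
scene [ 20  56 229] 14421
[[ 2.760e+02  1.290e+02  4.256e-01 -8.650e-02]
 [ 3.930e+02  2.070e+02  4.673e-01  1.924e-01]
 [ 2.990e+02  3.090e+02  7.239e-01  1.502e-01]
 [ 1.900e+02  2.170e+02  6.834e-01 -1.021e-01]
 [ 2.130e+02  1.820e+02  5.998e-01 -1.139e-01]]
270 [293.6 152.4] [[ 0.4619 -0.0224]] [ 13. 159. 170.]
354 [275.9 178.7] [[ 0.5331 -0.0172]] [ 57. 124.  93.]
818 [209.9 204.8] [[ 0.6461 -0.0852]] [ 10. 144.  81.]
199 [350.9 197.3] [[0.4941 0.1199]] [ 10. 157. 144.]
309 [312.9 218. ] [[0.5695 0.0843]] [ 75. 150. 101.]
1512 [287.3 271.5] [[0.6814 0.1014]] [  9. 151.  71.]
side [ 30  29 235] 9677
[[ 2.640e+02  1.510e+02  6.874e-01  1.538e-01]
 [ 3.120e+02  1.860e+02  6.984e-01  9.000e-04]
 [ 3.170e+02  2.380e+02  6.143e-01 -1.149e-01]
 [ 2.140e+02  2.770e+02  4.206e-01 -8.520e-02]
 [ 1.640e+02  1.780e+02  4.658e-01  1.932e-01]]
87 [274.  160.3] [[0.6809 0.1075]] [ 13. 110.  61.]
140 [192.4 190.6] [[0.4916 0.1188]] [ 11. 128. 161.]
95 [235.1 190.7] [[0.56   0.0709]] [ 11. 121. 103.]
155 [311.3 202.5] [[ 0.6611 -0.0414]] [ 12. 123.  75.]
329 [214.7 241.8] [[ 0.4585 -0.0237]] [ 15. 140. 170.]
158 [283.6 248.5] [[ 0.5473 -0.1048]] [ 89.  87. 122.]
```

View pics/wrist0.png

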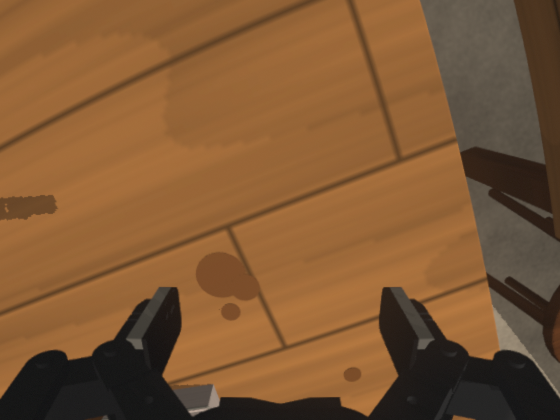

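```bash
cat > st.py <<'E'
from h import *
from scipy.spatial.transform import Rotation as R
psi=-0.1545; C=np.array([.5742,.0333])
def slab(w):
    d=np.asarray(w)[...,:2]-C; c,s=np.cos(psi),np.sin(psi)
    return 1000*np.stack([d[...,0]*c+d[...,1]*s,-d[...,0]*s+d[...,1]*c],-1)
def show():
    s=robot.state(); q=s['tool_rot']; M=R.from_quat([q[1],q[2],q[3],q[0]]).as_matrix()
    yaw=np.degrees(np.arctan2(M[1,0],M[0,0]))
    print('t',round(s['time_s'],2),'slab xy',slab(s['eef_pos']).round(1),'z',round(1000*s['eef_pos'][2],1),'turn left about tool z',round(yaw-(90+np.degrees(psi)),2),'tilt',M[:,2].round(3)[:2],'F',np.round(s['contact_force'],1),'gap',round(1000*s['finger_gap'],1),'tips',robot.tcp_to_tips)
if __name__=='__main__': show()
E
python3 -m creep '[{"hand":-0.76,"delta_pos":[0,0,0],"delta_rot":[0,0,7]},{"hand":-0.76,"delta_pos":[0,0,0],"delta_rot":[0,0,7]},{"hand":-0.76,"delta_pos":[0,0,0],"delta_rot":[0,0,7]},{"hand":-0.76,"delta_pos":[0,0,0],"delta_rot":[0,0,7]},{"hand":-0.76,"delta_pos":[0,0,0],"delta_rot":[0,0,7]},{"hand":-0.76,"delta_pos":[0,0,0],"delta_rot":[0,0,7]},{"hand":-0.76,"delta_pos":[0,0,0],"delta_rot":[0,0,7]},{"hand":-0.76,"delta_pos":[0,0,0],"delta_rot":[0,0,7]}]'; python3 st.py
```

```text
time_s: 0.82
eef_pos: [0.2213, 0.5575, 0.4043]
tool_rot: [0.0, 0.629, 0.777, -0.0]
contact_force: [0.1, 0.4, 0.2]
finger_gap: 0.0104
grasp_force: 0.0
t 0.82 slab xy [-429.4  463.7] z 404.3 turn left about tool z 20.86 tilt [-0.    -0.001] F [0.1 0.4 0.2] gap 10.4 tips 0.1734
```

```bash
python3 -m creep '[{"hand":-0.76,"delta_pos":[0,0,0],"delta_rot":[0,0,6.95]},{"hand":-0.76,"delta_pos":[0,0,0],"delta_rot":[0,0,6.95]},{"hand":-0.76,"delta_pos":[0,0,0],"delta_rot":[0,0,6.95]},{"hand":-0.76,"delta_pos":[-30,23,0],"delta_rot":[0,0,0]},{"hand":-0.76,"delta_pos":[-30,23,0],"delta_rot":[0,0,0]},{"hand":-0.76,"delta_pos":[-30,23,0],"delta_rot":[0,0,0]},{"hand":-0.76,"delta_pos":[-30,23,0],"delta_rot":[0,0,0]},{"hand":-0.76,"delta_pos":[-30,23,0],"delta_rot":[0,0,0]}]' >/dev/null; python3 -m creep '[{"hand":-0.76,"delta_pos":[-30,23,12],"delta_rot":[0,0,0]},{"hand":-0.76,"delta_pos":[-30,23,12],"delta_rot":[0,0,0]},{"hand":-0.76,"delta_pos":[-30,23,12],"delta_rot":[0,0,0]},{"hand":-0.76,"delta_pos":[-30,23,12],"delta_rot":[0,0,0]},{"hand":-0.76,"delta_pos":[-30,23,12],"delta_rot":[0,0,0]},{"hand":-0.76,"delta_pos":[-30,23,12],"delta_rot":[0,0,0]},{"hand":-0.76,"delta_pos":[-30,23,12],"delta_rot":[0,0,0]},{"hand":-0.76,"delta_pos":[-30,23,12],"delta_rot":[0,0,0]}]' >/dev/null; python3 st.py
```

```text
t 2.15 slab xy [-127.2   74. ] z 308.1 turn left about tool z 0.35 tilt [0. 0.] F [0.2 0.2 0.3] gap 10.0 tips 0.1734
```

```bash
python3 -m creep '[{"hand":-0.76,"delta_pos":[-17.5,11.5,0],"delta_rot":[0,0,0]},{"hand":-0.76,"delta_pos":[-17.5,11.5,0],"delta_rot":[0,0,0]},{"hand":-0.76,"delta_pos":[-17.5,11.5,10],"delta_rot":[0,0,0]},{"hand":-0.76,"delta_pos":[0,0,13],"delta_rot":[0,0,0.35]},{"hand":-0.76,"delta_pos":[0,0,15],"delta_rot":[0,0,0]},{"hand":-0.76,"delta_pos":[0,0,15],"delta_rot":[0,0,0]},{"hand":-0.76,"delta_pos":[0,0,0],"delta_rot":[0,0,0]},{"hand":-0.76,"delta_pos":[0,0,0],"delta_rot":[0,0,0]}]' >/dev/null; python3 st.py; python3 - <<'E'
from h import *
a=eyes.get_image("side")[110:310,110:376]; b=eyes.get_image("scene")[110:310,200:466]
cv2.imwrite("pics/s1.png",cv2.resize(np.vstack([a,b]),None,fx=1.5,fy=1.5,interpolation=cv2.INTER_CUBIC))
E
```

```text
t 2.82 slab xy [-93.6  23.3] z 255.1 turn left about tool z -0.0 tilt [-0.002 -0.   ] F [-0.   0.3  0. ] gap 9.9 tips 0.1734
```

View pics/s1.png

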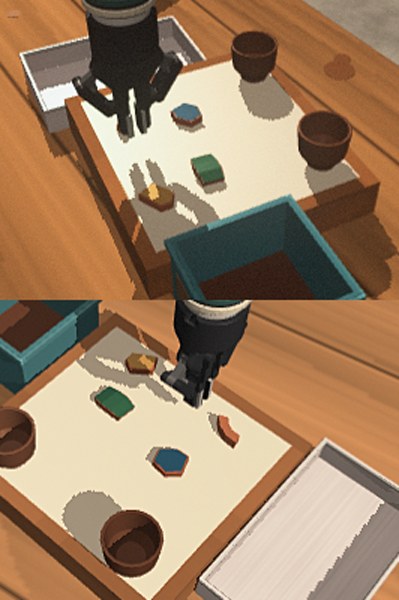

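The picture shows the narrow-set fingertips above the slab behind the terracotta arc. In the side view the tips are at about px (195,199) and (205,199). In the scene view the tip is at px (331,180). I'll check the tip height against these.

```bash
python3 - <<'E'
from st import *
def proj(n,w):
    p=eyes.camera_params(n);v=p['view'][:3,:3]@w+p['view'][:3,3]
    return cv2.projectPoints(np.array([[v[0],-v[1],-v[2]]]),np.zeros(3),np.zeros(3),K(p),p['dist_coeffs'])[0].ravel().round(1)
c,s=np.cos(psi),np.sin(psi)
for z in(.069,.075,.0817,.088):
  for dx in(-12,12):
    x,y=(-93.6+dx)/1000,.0233
    w=np.array([C[0]+x*c-y*s,C[1]+x*s+y*c,z]);print(z,dx,proj("side",w),proj("scene",w))
E
```

```text
0.069 -12 [195.1 204.3] [334.1 175.6]
0.069 12 [207.2 200.6] [326.  183.5]
0.075 -12 [194.8 202. ] [334.4 173.7]
0.075 12 [207.  198.2] [326.3 181.6]
0.0817 -12 [194.4 199.3] [334.8 171.5]
0.0817 12 [206.7 195.5] [326.6 179.4]
0.088 -12 [194.1 196.7] [335.2 169.4]
0.088 12 [206.4 193. ] [326.9 177.4]
```

```bash
python3 -m creep '[{"hand":-0.76,"delta_pos":[0,0,9],"delta_rot":[0,0,0]},{"hand":-0.76,"delta_pos":[0,0,6],"delta_rot":[0,0,0]},{"hand":-0.76,"delta_pos":[0,0,2],"delta_rot":[0,0,0]},{"hand":-0.76,"delta_pos":[0,0,1],"delta_rot":[0,0,0]},{"hand":-0.76,"delta_pos":[0,0,1],"delta_rot":[0,0,0]},{"hand":-0.76,"delta_pos":[0,0,1],"delta_rot":[0,0,0]},{"hand":-0.76,"delta_pos":[0,0,1],"delta_rot":[0,0,0]},{"hand":-0.76,"delta_pos":[0,0,0],"delta_rot":[0,0,0]}]' >/dev/null; python3 st.py
```

```text
t 3.58 slab xy [-93.1  23.4] z 234.6 turn left about tool z 0.01 tilt [-0. -0.] F [0.3 0.3 0.7] gap 10.5 tips 0.1734
```

```bash
python3 -m creep '[{"hand":-0.76,"delta_pos":[0,0,1],"delta_rot":[0,0,0]},{"hand":-0.76,"delta_pos":[6,0,1],"delta_rot":[0,0,0]},{"hand":-0.76,"delta_pos":[10,0,0],"delta_rot":[0,0,0]},{"hand":-0.76,"delta_pos":[10,0,0],"delta_rot":[0,0,0]},{"hand":-0.76,"delta_pos":[10,0,0],"delta_rot":[0,0,0]},{"hand":-0.76,"delta_pos":[10,0,0],"delta_rot":[0,0,0]},{"hand":-0.76,"delta_pos":[10,0,0],"delta_rot":[0,0,0]},{"hand":-0.76,"delta_pos":[10,0,0],"delta_rot":[0,0,0]}]' ; python3 st.py; python3 - <<'E'
from h import *
a=eyes.get_image("side")[110:310,110:376]; b=eyes.get_image("scene")[110:310,200:466]
cv2.imwrite("pics/s2.png",cv2.resize(np.vstack([a,b]),None,fx=1.5,fy=1.5,interpolation=cv2.INTER_CUBIC))
E
```

```text
time_s: 4.25
eef_pos: [0.496, 0.1373, 0.2327]
tool_rot: [0.0, 0.759, 0.651, 0.0]
contact_force: [0.1, -0.3, -0.9]
finger_gap: 0.0099
grasp_force: 0.1
t 4.25 slab xy [-93.2  90.8] z 232.7 turn left about tool z 0.04 tilt [ 0. -0.] F [ 0.1 -0.3 -0.9] gap 9.9 tips 0.1734
```

View pics/s2.png

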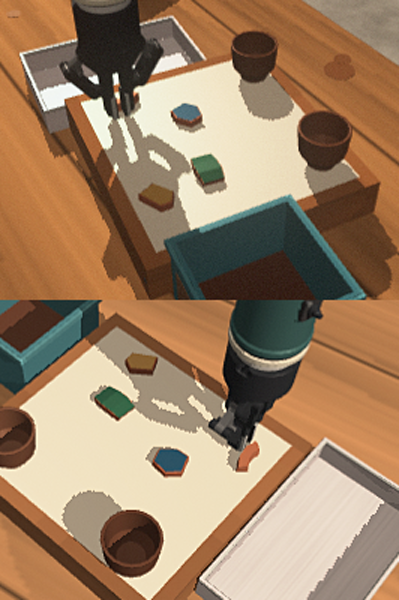

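The terracotta arc (scene px ~(365,215)) is travelling ahead of the fingertips towards the edge. I'll continue.

```bash
python3 -m creep '[{"hand":-0.76,"delta_pos":[11,0,0],"delta_rot":[0,0,0]},{"hand":-0.76,"delta_pos":[11,0,0],"delta_rot":[0,0,0]},{"hand":-0.76,"delta_pos":[11,0,0],"delta_rot":[0,0,0]},{"hand":-0.76,"delta_pos":[11,0,0],"delta_rot":[0,0,0]},{"hand":-0.76,"delta_pos":[11,0,0],"delta_rot":[0,0,0]},{"hand":-0.76,"delta_pos":[11,0,0],"delta_rot":[0,0,0]},{"hand":-0.76,"delta_pos":[11,0,0],"delta_rot":[0,0,0]},{"hand":-0.76,"delta_pos":[11,0,0],"delta_rot":[0,0,0]}]' ; python3 st.py; python3 -m creep '[{"hand":-0.76,"delta_pos":[0,0,-10],"delta_rot":[0,0,0]},{"hand":-0.76,"delta_pos":[0,0,-15],"delta_rot":[0,0,0]},{"hand":-0.76,"delta_pos":[-30,15,-15],"delta_rot":[0,0,0]},{"hand":-0.76,"delta_pos":[-30,15,0],"delta_rot":[0,0,0]},{"hand":-0.76,"delta_pos":[-30,15,0],"delta_rot":[0,0,0]},{"hand":-0.76,"delta_pos":[-30,15,0],"delta_rot":[0,0,0]},{"hand":-0.76,"delta_pos":[-30,10,0],"delta_rot":[0,0,0]},{"hand":-0.76,"delta_pos":[-25,7,0],"delta_rot":[0,0,0]}]'; python3 st.py;  python3 - <<'E'
from h import *
a=eyes.get_image("side")[110:310,110:376]; b=eyes.get_image("scene")[140:370,240:506]
cv2.imwrite("pics/s3.png",cv2.resize(np.vstack([a,b]),None,fx=1.38,fy=1.38,interpolation=cv2.INTER_CUBIC))
E
```

```text
time_s: 5.02
eef_pos: [0.5096, 0.2241, 0.2327]
tool_rot: [0.0, 0.759, 0.651, -0.0]
contact_force: [0.1, 0.3, 0.1]
finger_gap: 0.0103
grasp_force: 0.0
t 5.02 slab xy [-93.2 178.6] z 232.7 turn left about tool z 0.01 tilt [-0. -0.] F [0.1 0.3 0.1] gap 10.3 tips 0.1734
time_s: 5.68
eef_pos: [0.5594, 0.0359, 0.2737]
tool_rot: [0.001, 0.76, 0.65, 0.0]
contact_force: [-0.5, -0.4, 1.1]
finger_gap: 0.0103
grasp_force: 0.0
t 5.68 slab xy [-15.1   0.3] z 273.7 turn left about tool z -0.02 tilt [ 0.001 -0.001] F [-0.5 -0.4  1.1] gap 10.3 tips 0.1734
```

View pics/s3.png

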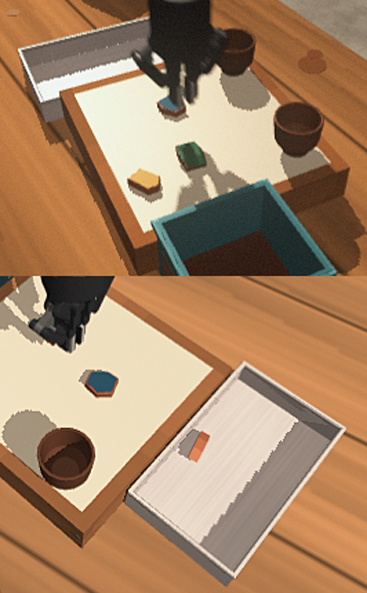

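The terracotta arc lies in the pan (crop (200,445)) and the pan and cups are undisturbed. The fingers stand behind the blue shard, so I'll sweep that next.

```bash
python3 -m creep '[{"hand":-0.76,"delta_pos":[0,0,12],"delta_rot":[0,0,0]},{"hand":-0.76,"delta_pos":[0,0,12],"delta_rot":[0,0,0]},{"hand":-0.76,"delta_pos":[0,0,12],"delta_rot":[0,0,0]},{"hand":-0.76,"delta_pos":[0,0,5],"delta_rot":[0,0,0]},{"hand":-0.76,"delta_pos":[7,0,0],"delta_rot":[0,0,0]},{"hand":-0.76,"delta_pos":[10,0,0],"delta_rot":[0,0,0]},{"hand":-0.76,"delta_pos":[11,0,0],"delta_rot":[0,0,0]},{"hand":-0.76,"delta_pos":[11,0,0],"delta_rot":[0,0,0]}]' >/dev/null ; python3 st.py; python3 -m creep '[{"hand":-0.76,"delta_pos":[11,0,0],"delta_rot":[0,0,0]},{"hand":-0.76,"delta_pos":[11,0,0],"delta_rot":[0,0,0]},{"hand":-0.76,"delta_pos":[11,0,0],"delta_rot":[0,0,0]},{"hand":-0.76,"delta_pos":[11,0,0],"delta_rot":[0,0,0]},{"hand":-0.76,"delta_pos":[11,0,0],"delta_rot":[0,0,0]},{"hand":-0.76,"delta_pos":[11,0,0],"delta_rot":[0,0,0]},{"hand":-0.76,"delta_pos":[11,0,0],"delta_rot":[0,0,0]},{"hand":-0.76,"delta_pos":[11,0,0],"delta_rot":[0,0,0]}]' >/dev/null ; python3 st.py;  python3 - <<'E'
from h import *
a=eyes.get_image("side")[110:310,110:376]; b=eyes.get_image("scene")[140:370,240:506]
cv2.imwrite("pics/s4.png",cv2.resize(np.vstack([a,b]),None,fx=1.38,fy=1.38,interpolation=cv2.INTER_CUBIC))
E
```

```text
t 6.45 slab xy [-15.8  43. ] z 232.5 turn left about tool z 0.02 tilt [0.001 0.   ] F [-0.3 -0.4  0.5] gap 10.1 tips 0.1734
t 7.12 slab xy [-16.2 130.5] z 231.6 turn left about tool z 0.01 tilt [-0. -0.] F [-1.2 -0.4  0.7] gap 10.3 tips 0.1734
```

View pics/s4.png

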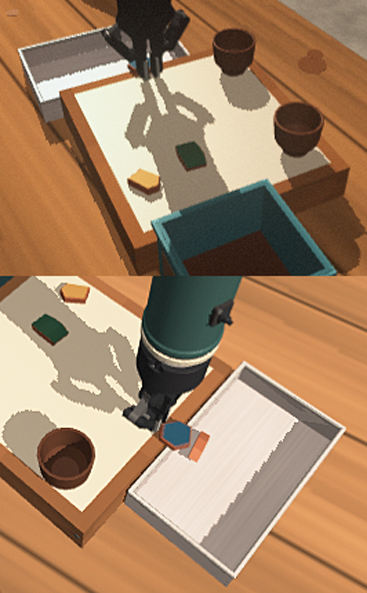

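The blue shard sits at the slab edge (crop (175,432)) ahead of the fingers. I'll push it over and then move to behind the green one.

```bash
python3 -m creep '[{"hand":-0.76,"delta_pos":[10,0,-1],"delta_rot":[0,0,0]},{"hand":-0.76,"delta_pos":[10,0,0],"delta_rot":[0,0,0]},{"hand":-0.76,"delta_pos":[10,0,0],"delta_rot":[0,0,0]},{"hand":-0.76,"delta_pos":[10,0,0],"delta_rot":[0,0,0]},{"hand":-0.76,"delta_pos":[10,0,0],"delta_rot":[0,0,0]},{"hand":-0.76,"delta_pos":[0,0,-10],"delta_rot":[0,0,0]},{"hand":-0.76,"delta_pos":[0,0,-15],"delta_rot":[0,0,0]},{"hand":-0.76,"delta_pos":[-10,-2,-15],"delta_rot":[0,0,0]}]' >/dev/null ; python3 st.py; python3 -m creep '[{"hand":-0.76,"delta_pos":[-34,-2,0],"delta_rot":[0,0,0]},{"hand":-0.76,"delta_pos":[-34,-2,0],"delta_rot":[0,0,0]},{"hand":-0.76,"delta_pos":[-34,-2,0],"delta_rot":[0,0,0]},{"hand":-0.76,"delta_pos":[-34,-2,0],"delta_rot":[0,0,0]},{"hand":-0.76,"delta_pos":[-34,-2,0],"delta_rot":[0,0,0]},{"hand":-0.76,"delta_pos":[-34,-2,0],"delta_rot":[0,0,0]},{"hand":-0.76,"delta_pos":[-34,-2,0],"delta_rot":[0,0,0]},{"hand":-0.76,"delta_pos":[-32,-1,0],"delta_rot":[0,0,0]}]' >/dev/null ; python3 st.py;  python3 - <<'E'
from h import *
a=eyes.get_image("side")[110:310,110:376]; b=eyes.get_image("scene")[120:370,200:506]
cv2.imwrite("pics/s5.png",np.vstack([cv2.resize(a,(399,300)),cv2.resize(b,(399,300))]))
E
```

```text
t 7.88 slab xy [-18.  170.7] z 273.4 turn left about tool z 0.09 tilt [0. 0.] F [ 0.6 -0.1  0.6] gap 10.5 tips 0.1734
t 8.55 slab xy [ -33.5 -102.4] z 273.5 turn left about tool z 0.01 tilt [ 0.    -0.001] F [0.7 0.4 0.3] gap 10.4 tips 0.1734
```

View pics/s5.png

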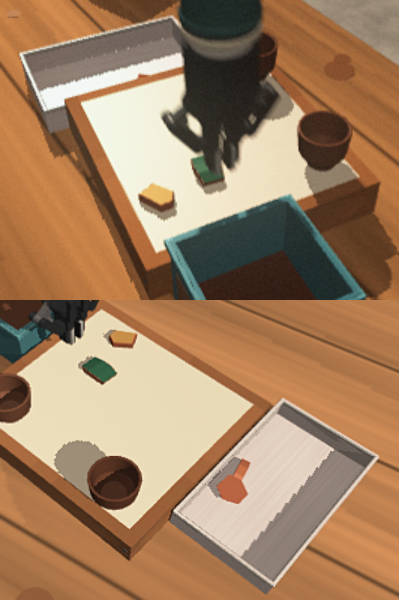

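Two shards are in the pan (the blue one flipped, crop (232,487), touching the arc). The fingers are behind the green shard, so I'll lower and sweep it.

```bash
python3 -m creep '[{"hand":-0.76,"delta_pos":[0,0,12],"delta_rot":[0,0,0]},{"hand":-0.76,"delta_pos":[0,0,12],"delta_rot":[0,0,0]},{"hand":-0.76,"delta_pos":[0,0,12],"delta_rot":[0,0,0]},{"hand":-0.76,"delta_pos":[0,0,4.5],"delta_rot":[0,0,0]},{"hand":-0.76,"delta_pos":[7,0,0],"delta_rot":[0,0,0]},{"hand":-0.76,"delta_pos":[10,0,0],"delta_rot":[0,0,0]},{"hand":-0.76,"delta_pos":[11,0,0],"delta_rot":[0,0,0]},{"hand":-0.76,"delta_pos":[11,0,0],"delta_rot":[0,0,0]}]' >/dev/null ; python3 st.py; python3 -m creep '[{"hand":-0.76,"delta_pos":[11,0,0],"delta_rot":[0,0,0]},{"hand":-0.76,"delta_pos":[11,0,0],"delta_rot":[0,0,0]},{"hand":-0.76,"delta_pos":[11,0,0],"delta_rot":[0,0,0]},{"hand":-0.76,"delta_pos":[11,0,0],"delta_rot":[0,0,0]},{"hand":-0.76,"delta_pos":[11,0,0],"delta_rot":[0,0,0]},{"hand":-0.76,"delta_pos":[11,0,0],"delta_rot":[0,0,0]},{"hand":-0.76,"delta_pos":[11,0,0],"delta_rot":[0,0,0]},{"hand":-0.76,"delta_pos":[11,0,0],"delta_rot":[0,0,0]}]' >/dev/null ; python3 st.py;  python3 - <<'E'
from st import *
p=eyes.camera_params("scene");im=eyes.get_image("scene");cv2.imwrite("pics/r6.png",im)
hsv=cv2.cvtColor(im,cv2.COLOR_BGR2HSV)
for nm,m in(("green",(hsv[...,0]>45)&(hsv[...,0]<70)&(hsv[...,1]>90)),("ochre",(hsv[...,0]>13)&(hsv[...,0]<22)&(hsv[...,1]>120)&(hsv[...,2]>140))):
    k,l,s,ce=cv2.connectedComponentsWithStats(m.astype(np.uint8))
    for i in range(1,k):
        w=slab(cast(p,ce[i],.064))[0]
        if s[i,4]>40 and abs(w).max()<190: print(nm,s[i,4],ce[i].round(),w.round())
E
```

```text
t 9.32 slab xy [-32.9 -60.1] z 233.0 turn left about tool z 0.02 tilt [ 0.001 -0.   ] F [-0.4  0.1  0.1] gap 10.2 tips 0.1734
t 9.98 slab xy [-33.2  27.5] z 232.2 turn left about tool z 0.01 tilt [-0. -0.] F [ 0.5 -0.9 -0.1] gap 10.2 tips 0.1734
green 76 [326. 212.] [-35.  60.]
ochre 41 [368. 175.] [-152.   68.]
ochre 51 [188. 251.] [180. -65.]
ochre 53 [291. 350.] [189. 173.]
```

Green is at slab (−35, 60), centred ahead of the fingers. I'll continue over the edge and then return for the ochre shard.

```bash
python3 -m creep '[{"hand":-0.76,"delta_pos":[11,0,-0.5],"delta_rot":[0,0,0]},{"hand":-0.76,"delta_pos":[11,0,0],"delta_rot":[0,0,0]},{"hand":-0.76,"delta_pos":[11,0,0],"delta_rot":[0,0,0]},{"hand":-0.76,"delta_pos":[11,0,0],"delta_rot":[0,0,0]},{"hand":-0.76,"delta_pos":[11,0,0],"delta_rot":[0,0,0]},{"hand":-0.76,"delta_pos":[11,0,0],"delta_rot":[0,0,0]},{"hand":-0.76,"delta_pos":[11,0,0],"delta_rot":[0,0,0]},{"hand":-0.76,"delta_pos":[11,0,0],"delta_rot":[0,0,0]}]' >/dev/null ; python3 st.py; python3 -m creep '[{"hand":-0.76,"delta_pos":[11,0,0],"delta_rot":[0,0,0]},{"hand":-0.76,"delta_pos":[11,0,0],"delta_rot":[0,0,0]},{"hand":-0.76,"delta_pos":[11,0,0],"delta_rot":[0,0,0]},{"hand":-0.76,"delta_pos":[11,0,0],"delta_rot":[0,0,0]},{"hand":-0.76,"delta_pos":[11,0,0],"delta_rot":[0,0,0]},{"hand":-0.76,"delta_pos":[9,0,0],"delta_rot":[0,0,0]},{"hand":-0.76,"delta_pos":[0,0,-10],"delta_rot":[0,0,0]},{"hand":-0.76,"delta_pos":[0,0,-15],"delta_rot":[0,0,0]}]' >/dev/null ; python3 st.py; python3 -m creep '[{"hand":-0.76,"delta_pos":[-33,-8,-15],"delta_rot":[0,0,0]},{"hand":-0.76,"delta_pos":[-38,-9,0],"delta_rot":[0,0,0]},{"hand":-0.76,"delta_pos":[-38,-9,0],"delta_rot":[0,0,0]},{"hand":-0.76,"delta_pos":[-38,-9,0],"delta_rot":[0,0,0]},{"hand":-0.76,"delta_pos":[-38,-9,0],"delta_rot":[0,0,0]},{"hand":-0.76,"delta_pos":[-38,-9,0],"delta_rot":[0,0,0]},{"hand":-0.76,"delta_pos":[-38,-9,0],"delta_rot":[0,0,0]},{"hand":-0.76,"delta_pos":[-35,-8,0],"delta_rot":[0,0,0]}]' >/dev/null; python3 st.py; python3 - <<'E'
from h import *
a=eyes.get_image("side")[110:310,110:376]; b=eyes.get_image("scene")[120:370,200:506]
cv2.imwrite("pics/s7.png",np.vstack([cv2.resize(a,(399,300)),cv2.resize(b,(399,300))]))
E
```

```text
t 10.7 slab xy [-33.2 115.6] z 232.7 turn left about tool z 0.01 tilt [-0. -0.] F [-0.2 -1.3  0. ] gap 10.3 tips 0.1734
t 11.37 slab xy [-33.9 178.7] z 256.9 turn left about tool z 0.07 tilt [-0.003 -0.001] F [-0.3 -0.2  0.6] gap 10.1 tips 0.1734
t 12.03 slab xy [-104.  -119.6] z 273.5 turn left about tool z 0.01 tilt [ 0.    -0.001] F [ 0.4 -0.4 -0.1] gap 10.4 tips 0.1734
```

View pics/s7.png

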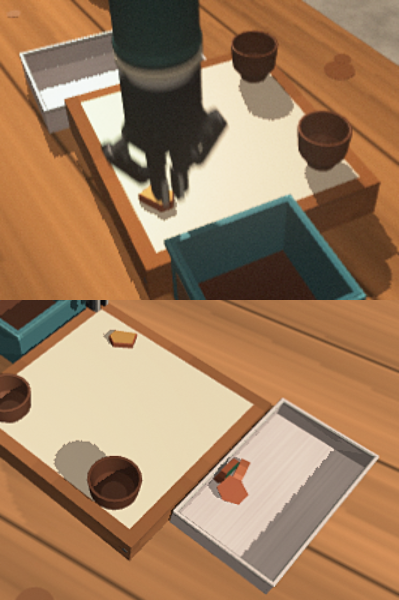

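Three shards are in the pan; green is at crop (230,468). Only the ochre one is left on the slab, at crop (123,340), with the fingers behind it.

```bash
python3 -m creep '[{"hand":-0.76,"delta_pos":[0,0,12],"delta_rot":[0,0,0]},{"hand":-0.76,"delta_pos":[0,0,12],"delta_rot":[0,0,0]},{"hand":-0.76,"delta_pos":[0,0,12],"delta_rot":[0,0,0]},{"hand":-0.76,"delta_pos":[0,0,4.5],"delta_rot":[0,0,0]},{"hand":-0.76,"delta_pos":[7,0,0],"delta_rot":[0,0,0]},{"hand":-0.76,"delta_pos":[10,0,0],"delta_rot":[0,0,0]},{"hand":-0.76,"delta_pos":[11,0,0],"delta_rot":[0,0,0]},{"hand":-0.76,"delta_pos":[11,0,0],"delta_rot":[0,0,0]}]' >/dev/null ; python3 st.py; python3 -m creep '[{"hand":-0.76,"delta_pos":[11,0,0],"delta_rot":[0,0,0]},{"hand":-0.76,"delta_pos":[11,0,0],"delta_rot":[0,0,0]},{"hand":-0.76,"delta_pos":[11,0,0],"delta_rot":[0,0,0]},{"hand":-0.76,"delta_pos":[11,0,0],"delta_rot":[0,0,0]},{"hand":-0.76,"delta_pos":[11,0,0],"delta_rot":[0,0,0]},{"hand":-0.76,"delta_pos":[11,0,0],"delta_rot":[0,0,0]},{"hand":-0.76,"delta_pos":[11,0,0],"delta_rot":[0,0,0]},{"hand":-0.76,"delta_pos":[11,0,0],"delta_rot":[0,0,0]}]' >/dev/null ; python3 st.py;  python3 - <<'E'
from st import *
p=eyes.camera_params("scene");im=eyes.get_image("scene");b=im[110:290,240:480]
cv2.imwrite("pics/r8.png",cv2.resize(b,None,fx=2,fy=2))
E
```

```text
t 12.8 slab xy [-102.9  -77.1] z 232.9 turn left about tool z 0.02 tilt [ 0.001 -0.   ] F [ 0.2 -0.6  0.3] gap 10.6 tips 0.1734
t 13.47 slab xy [-103.2   10.5] z 232.2 turn left about tool z 0.01 tilt [-0. -0.] F [ 0.1 -0.7  0.7] gap 10.4 tips 0.1734
```

View pics/r8.png

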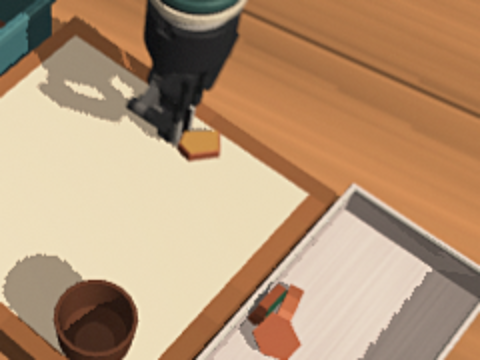

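The ochre shard (crop (200,145)) rides squarely ahead of the fingers. I'll finish the sweep and lift clear.

```bash
python3 -m creep '[{"hand":-0.76,"delta_pos":[11,0,-0.5],"delta_rot":[0,0,0]},{"hand":-0.76,"delta_pos":[11,0,0],"delta_rot":[0,0,0]},{"hand":-0.76,"delta_pos":[11,0,0],"delta_rot":[0,0,0]},{"hand":-0.76,"delta_pos":[11,0,0],"delta_rot":[0,0,0]},{"hand":-0.76,"delta_pos":[11,0,0],"delta_rot":[0,0,0]},{"hand":-0.76,"delta_pos":[11,0,0],"delta_rot":[0,0,0]},{"hand":-0.76,"delta_pos":[11,0,0],"delta_rot":[0,0,0]},{"hand":-0.76,"delta_pos":[11,0,0],"delta_rot":[0,0,0]}]' >/dev/null ; python3 st.py; python3 -m creep '[{"hand":-0.76,"delta_pos":[11,0,0],"delta_rot":[0,0,0]},{"hand":-0.76,"delta_pos":[11,0,0],"delta_rot":[0,0,0]},{"hand":-0.76,"delta_pos":[11,0,0],"delta_rot":[0,0,0]},{"hand":-0.76,"delta_pos":[11,0,0],"delta_rot":[0,0,0]},{"hand":-0.76,"delta_pos":[11,0,0],"delta_rot":[0,0,0]},{"hand":-0.76,"delta_pos":[11,0,0],"delta_rot":[0,0,0]},{"hand":-0.76,"delta_pos":[12,0,0],"delta_rot":[0,0,0]},{"hand":-0.76,"delta_pos":[0,0,-10],"delta_rot":[0,0,0]}]' >/dev/null ; python3 st.py; python3 -m creep '[{"hand":-0.76,"delta_pos":[0,0,-20],"delta_rot":[0,0,0]},{"hand":-0.76,"delta_pos":[-10,0,-30],"delta_rot":[0,0,0]},{"hand":-0.76,"delta_pos":[-25,0,-30],"delta_rot":[0,0,0]},{"hand":-0.76,"delta_pos":[-30,0,-20],"delta_rot":[0,0,0]},{"hand":-0.76,"delta_pos":[-30,0,0],"delta_rot":[0,0,0]},{"hand":-0.76,"delta_pos":[-20,0,0],"delta_rot":[0,0,0]},{"hand":-0.76,"delta_pos":[0,0,0],"delta_rot":[0,0,0]},{"hand":-0.76,"delta_pos":[0,0,0],"delta_rot":[0,0,0]}]' >/dev/null; python3 st.py; python3 - <<'E'
from h import *
a=eyes.get_image("side")[90:370,110:376]; b=eyes.get_image("scene")[60:370,160:506]
cv2.imwrite("pics/s9.png",np.hstack([cv2.resize(a,(342,360)),cv2.resize(b,(402,360))]))
E
```

```text
t 14.18 slab xy [-103.2   98.5] z 232.7 turn left about tool z 0.01 tilt [-0. -0.] F [ 0.1 -0.6  0.6] gap 10.0 tips 0.1734
t 14.85 slab xy [-103.6  177.2] z 241.7 turn left about tool z 0.06 tilt [-0.002 -0.   ] F [-1.3  0.2 -0.9] gap 10.5 tips 0.1734
t 15.52 slab xy [-103.2   59.5] z 343.5 turn left about tool z -0.13 tilt [0.001 0.   ] F [ 0.4  0.1 -0. ] gap 10.3 tips 0.1734
```

View pics/s9.png

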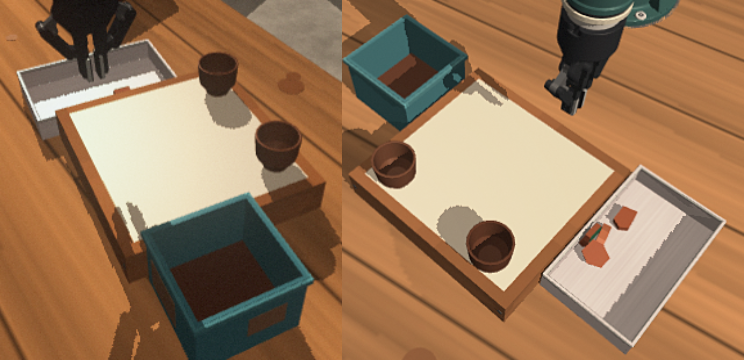

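The slab is clear and all four shards lie in the pan (around (605,240) in the picture). The cups, tub and pan have not moved, and the arm is clear of everything.

```bash
python3 -c "
from bench import robot
print(robot.finish_job())"
```

```text
the job is handed in; nothing more can be done
None
```

All four shards are swept into the scrap pan with the cups, tub and pan still in place by the final pictures, and the job was handed in at about 15.6 s.

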